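# Cover the pile of books and weight it down

## Robot

A 7-joint arm with a two-finger parallel gripper is mounted at the origin on the work surface. World frame = base frame: x ahead of the robot, y to its left, z up, the work surface at z = 0. Lengths are in m, angles in rad, forces in N, time in s.
With the tool pointing down it reaches from about 0.425 to 0.875 m from the base axis. Payload 4.7 kg.
Tool frame: the origin (TCP) lies midway between the tips of the shut fingers; the grasp point (between the pads) lies 19 mm behind it; x points along the fingers, z is the direction in which the jaws open and shut, and the axes are right-handed (so a half turn about x gives the same grasp; the last joint's range is limited). The gripper opens to 87 mm and grips with 3 to 60 N. Pads are 19 mm wide; open, the fingers measure 117 mm over their backs; the gripper's body (75 mm by 190 mm) begins 51 mm behind the grasp point.
Start: joints at [-1.091, 0.321, -0.07, 1.45, 0.023, 1.371, -0.057], TCP at [0.292, 0.581, 0.223] pointing down, gripper open.
Joint ranges: [-2.86, 2.86], [-0.3, 2.09], [-1.38, 1.24], [0.06, 2.45], [-1.56, 4.7], [0.09, 2.05], [-2.69, 2.69]. Speed limits (rad/s): [2.57, 2.57, 3.14, 3.14, 3.14, 3.14, 3.14].

## Interface

Orientations are given as a rotation vector (axis times angle).
In Python, from bench import ctrl gives the robot as it stands.
- The arm moves only by the shell command python3 -m pendant 'ROWS' [OPENING] [FORCE]. ROWS is JSON, a list of rows, each an object with "travel": the shift along the tool's x, y, z in m, a list of three; "twist": the turn about the tool's x in rad. In form: [{"travel": [x, y, z], "twist": twist}, ...]. A call has 1 to 10 rows; each row is the pose to reach, as a shift and turn from the pose measured when the call began, along the tool's axes at that moment; what a row does not reach only later rows make up. A row lasts 1/8 s, in which the tool goes at most 62.5 mm and 10.7 degrees, less where a joint would pass 70% of its speed; a pose out of reach is approached as far as the arm can. A call with a gripper value outside its range is refused whole. OPENING is the opening, from -1 (shut) to 1 (fully open), so that 0 is half open, set as the call begins (- or left out, the last holds). The fingers move at their own pace and stop on an object; FORCE is the grip in N (left out, the last holds). Time passes only in rows, so rows that repeat a pose let the fingers close. It gives the time, the measured TCP pose, the force and the opening at its end, in the units of the state.
- ctrl.get_state(): the state, without advancing time (a new reading comes with each control period).
- ctrl.get_image(name): name is "scene" or "top"; returns the picture (420x560x3 uint8, red, green, blue); there is no depth.
- ctrl.camera_model(name): a dict with "K" (3x3 intrinsics, pixels), "distortion" ([k1, k2, p1, p2, k3] as OpenCV has them; the pictures are not rectified), "rvec" (rotation vector, rad) and "tvec" (3), from world to camera coordinates, as OpenCV has them. Camera axes: x right, y down, z forward; pixel columns grow to the right and rows downward; lengths in m; the calibration is good to about 2 mm. A picture is of the moment at which its call begins. camera_model takes no time and is no camera call.
- ctrl.close_job(): hands the job in, once; it reports no verdict.
The state is a dict: "time": time; "joint_positions": joint angles; "qd": joint speeds; "joint_torque": joint torques, N m; "position": TCP position; "tool_rot": TCP orientation; "ft_force": force on the tool from outside, world axes, zero at the start; "torque": the same for the moment, N m; "grip_width": opening from 0.0 (shut) to 1.0 (fully open).
Only numpy, scipy, OpenCV 4.12 (cv2) and the standard library are available. Lean on these libraries where they do the work, as an engineer would, in place of code of your own. Each camera call takes 0.05 s, during which the arm holds its last target.

## Task

The pile of slim books standing between the two upright cheeks of the wooden jig needs its pressing board and its weight. Lower the long plywood board level between the cheeks, feel for the top of the pile (its height is not known) and let go only once the board rests on it, square on the pile; then set the rectangular iron weight down flat on the middle of that board in the same way, gently, neither dropped nor pressed hard. Leave everything else on the bench where it is.

Things in the scene. Friction and masses are not known exactly. Their poses are not given: they have to be found in the camera images.
- jig: Fixed wooden stacking jig. Origin on the table under its centre; x along its length, z up. Base 230 x 90 x 25 mm. Two upright cheeks, 54 mm wide in y, stand at its x ends, inner faces at x = -89 and +89 mm up to 130 mm above the table; higher up they flare outward, up to about 157 mm. The long sides (y) are open. The pile stands in the middle.
- slot (a point): Point at the middle of the slot between the jig's cheeks, 130 mm above the table; axes as the jig's. Straight below it stands the rigid, level pile of slim books and boards, centred, 166 mm long (x), 60 mm wide (y). Its top lies anywhere from 50 to 90 mm above the table, different each time and not given: find it by touch.
- board_mid (a point): Centre (half-way up) of the pressing board: plain plywood, 170 (its x) x 60 (its y) x 16 mm (z), about 0.12 kg, at first lying flat on the table. Easily gripped across its 60 mm width. It has 4 mm of play at each end between the cheeks.
- weight_mid (a point): Centre (half-way up) of the rectangular dark iron weight: 76 (its x) x 50 (its y) mm, 34 mm high; the lowest 28 mm have upright sides, a smaller raised step 64 x 38 mm covers the top 6 mm. About 0.7 kg. At first on the table. Gripped across its 50 mm width.
- folder: Bystander: white bone folder, a flat stick 130 x 16 x 5 mm lying on the table; origin at the centre of its underside.
- awl: Bystander: awl with a dark wooden handle, 130 mm long, lying on the table.
- spool: Bystander: wooden thread spool, 32 mm diameter, 40 mm high, upright; origin at the centre of its underside.
- offcut: Bystander: short wooden offcut block 60 x 28 x 24 mm; origin at the centre of its underside.
- glue: Bystander: white glue jar, 64 mm diameter, 85 mm high; origin at the centre of its underside.
- brush: Bystander: glue brush, 180 mm long, lying on the table.
- notebook: Bystander: grey cloth-bound notebook 140 x 100 x 18 mm; origin at the centre of its underside.

How it is judged:
By the outcome, as a careful person would: the job done as asked, in the order asked, and still so for the second after the job is handed in, with the robot touching nothing.
It also fails if it takes over 66 s, if anything falls off the work surface, if the arm or the gripper's body presses on something with over 40 N, if the wrist force passes 120 N, or if a joint passes its speed limit or range.

## Working session

There is one attempt and no reset: what is moved stays moved. The work goes in short steps, Python scripts to look and compute and a shell command to move; the robot and the scene stay as the last step left them, time stands still between calls to the robot, and variables do not carry over. Pictures are saved under pics/ and viewed, and the job is handed in when it is done.

```bash
ls; mkdir -p pics; python3 - <<'E'
from bench import ctrl
import cv2,numpy as np
for n in("scene","top"):
    im=ctrl.get_image(n); cv2.imwrite(f"pics/{n}0.png",im[:,:,::-1]); m=ctrl.camera_model(n); print(n,m)
s=ctrl.get_state(); print(s)
E
```

```text
pics
scene {'K': array([[392.52481395,   0.        , 279.83948944],
       [  0.        , 392.52481395, 204.84760247],
       [  0.        ,   0.        ,   1.        ]]), 'distortion': array([-0.02818464,  0.        ,  0.        ,  0.        ,  0.        ]), 'rvec': array([ 1.36940117,  2.02140708, -0.95943638]), 'tvec': array([ 0.20151871, -0.21460164,  1.49582544])}
top {'K': array([[418.14443669,   0.        , 278.52911971],
       [  0.        , 418.14443669, 209.16192856],
       [  0.        ,   0.        ,   1.        ]]), 'distortion': array([-0.04331879,  0.        ,  0.        ,  0.        ,  0.        ]), 'rvec': array([ 2.12339074, -2.151531  ,  0.18464449]), 'tvec': array([-0.00550875,  0.51099905,  1.27135097])}
{'time': 0.1, 'joint_positions': array([-1.09091601,  0.32174957, -0.07006096,  1.45154856,  0.0225829 ,
        1.37082257, -0.05691022]), 'qd': array([ 0.00119628, -0.00064165,  0.00023652, -0.00347158, -0.0014068 ,
       -0.00113761,  0.00114273]), 'joint_torque': array([-9.35489561e-05, -4.92569590e+01, -4.05734070e-01, -3.13398671e+01,
       -6.40722038e-02,  3.94695054e-02,  8.53968049e-05]), 'position': array([0.29175389, 0.58028141, 0.22157249]), 'tool_rot': array([-0.86062335,  1.39572415,  0.8590087 ]), 'ft_force': array([-0.08238652,  1.08112441, -0.058551  ]), 'torque': array([-0.02741791, -0.02157514,  0.02913426]), 'grip_width': 0.9997483109878038}
```

View pics/scene0.png

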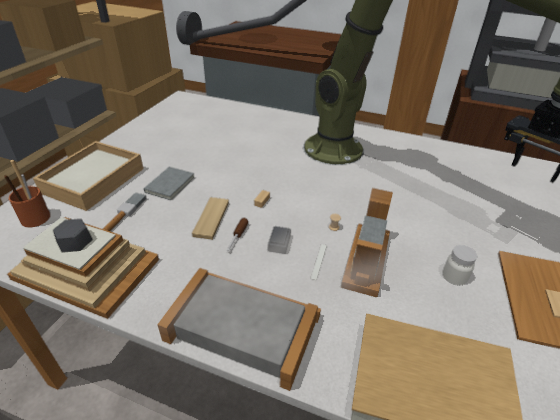

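View pics/top0.png

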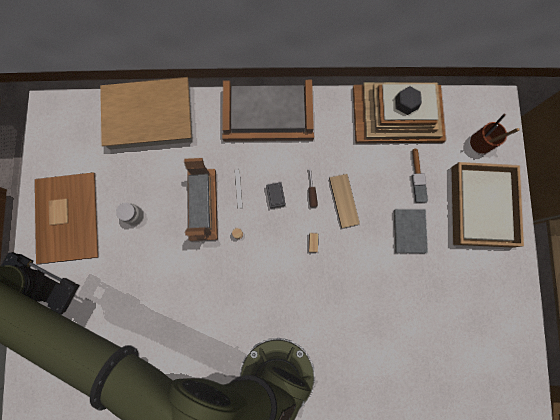

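The scene image shows the base at (335,145) and the jig at (368,240). In the top view the jig is at (201,200), the weight at (276,195) and the board at (344,201). I'll enlarge the top view to get corners.

```bash
python3 - <<'E'
import cv2
im=cv2.imread("pics/top0.png")
cv2.imwrite("pics/c1.png",cv2.resize(im[145:255,170:300],None,fx=6,fy=5.4545,interpolation=cv2.INTER_CUBIC)[:600])
cv2.imwrite("pics/c2.png",cv2.resize(im[165:240,300:400],None,fx=8,fy=8,interpolation=cv2.INTER_CUBIC))
im=cv2.imread("pics/scene0.png")
cv2.imwrite("pics/c3.png",cv2.resize(im[180:300,320:420],None,fx=5,fy=5,interpolation=cv2.INTER_CUBIC))
E
```

```text
(no output)
```

View pics/c1.png

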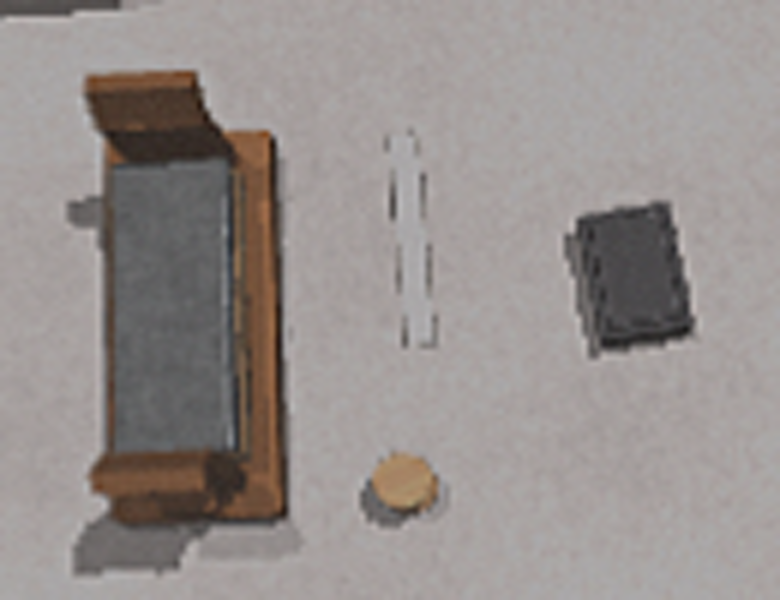

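View pics/c2.png

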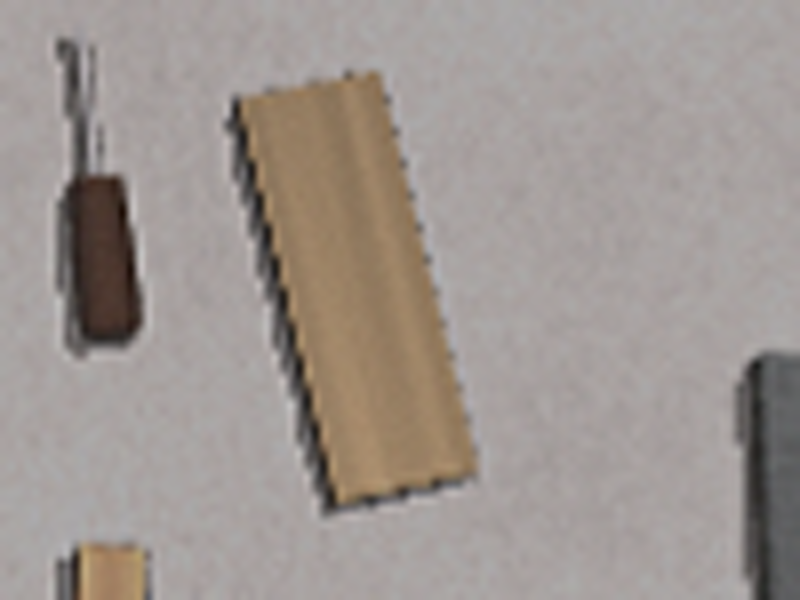

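View pics/c3.png

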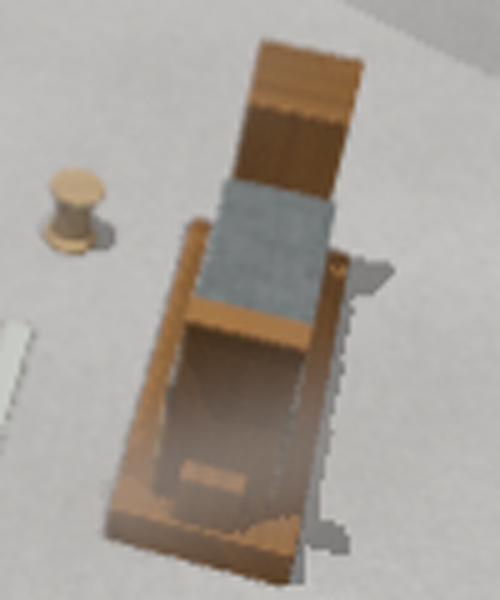

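```bash
cat >h.py <<'E'
import numpy as np,cv2
from bench import ctrl
from scipy.optimize import least_squares
from scipy.spatial.transform import Rotation as R
M={n:ctrl.camera_model(n) for n in("top","scene")}
def proj(n,P):
    m=M[n]; return cv2.projectPoints(np.float64(P).reshape(-1,1,3),m["rvec"],m["tvec"],m["K"],m["distortion"])[0].reshape(-1,2)
def tf(p,L):
    x,y,a=p; L=np.float64(L); c,s=np.cos(a),np.sin(a)
    return np.c_[x+c*L[:,0]-s*L[:,1],y+s*L[:,0]+c*L[:,1],L[:,2]]
def ray(n,px,z):
    m=M[n]; u=cv2.undistortPoints(np.float64(px).reshape(-1,1,2),m["K"],m["distortion"]).reshape(-1,2)
    Rm=cv2.Rodrigues(m["rvec"])[0]; C=-Rm.T@m["tvec"]; d=np.c_[u,np.ones(len(u))]@Rm
    return C+d*((z-C[2])/d[:,2])[:,None]
def fit(obs,p0):
    f=lambda p:np.concatenate([(proj(n,tf(p,L))-px).ravel() for n,L,px in obs])
    r=least_squares(f,p0,loss="soft_l1"); return r.x,r.fun.reshape(-1,2)
def box(lx,ly,z): return [[lx/2,ly/2,z],[lx/2,-ly/2,z],[-lx/2,-ly/2,z],[-lx/2,ly/2,z]]
def st():
    s=ctrl.get_state(); Rm=R.from_rotvec(s["tool_rot"]).as_matrix()
    print("t",round(s["time"],3),"pos",s["position"].round(4),"F",s["ft_force"].round(2),"T",s["torque"].round(2),"w",round(s["grip_width"]*87,1)); print("x",Rm[:,0].round(4),"y",Rm[:,1].round(4),"z",Rm[:,2].round(4)); print("q",s["joint_positions"].round(3)); return s,Rm
E
python3 - <<'E'
from h import *
c1=lambda L:np.array([[170+(x+.5)/6-.5,145+(y+.5)/5.4545-.5] for x,y in L])
c2=lambda L:np.array([[300+(x+.5)/8-.5,165+(y+.5)/8-.5] for x,y in L])
c3=lambda L:np.array([[320+(x+.5)/5-.5,180+(y+.5)/5-.5] for x,y in L])
for nm,obs in dict(
 board=[("top",box(.17,.06,.016),c2([(243,100),(380,72),(475,472),(340,500)]))],
 weight=[("top",box(.076,.05,.028),c1([(576,215),(668,203),(692,330),(602,345)]))],
 jigtop=[("top",box(.23,.09,.025)[1:3],c1([(272,133),(284,515)]))],
 jigsc=[("scene",[(.115,-.045,.025),(.115,.045,.025),(-.115,.045,.025),(-.115,-.045,.025),(.115,.045,0)],c3([(110,515),(293,555),(347,255),(197,220),(291,583)]))],
).items():
    p0=[*ray("top",obs[0][2].mean(0) if nm!="jigsc" else [[201,200]],.02)[0][:2],0.]
    p,r=fit(obs,p0); print(nm,p.round(4),np.degrees(p[2]).round(2),r.round(1).tolist())
st()
E
```

```text
board [ 0.5424 -0.2255  0.1942] 11.13 [[-0.5, -0.3], [0.3, -0.4], [0.8, 0.2], [-0.6, 0.5]]
weight [ 0.5605 -0.0027  0.1579] 9.05 [[0.1, 0.5], [0.1, 0.1], [0.2, -0.2], [-0.3, -0.3]]
jigtop [0.533  0.2324 0.0397] 2.27 [[-0.0, -0.4], [0.0, 0.4]]
jigsc [0.5355 0.2348 0.0426] 2.44 [[0.0, -1.2], [0.8, 0.6], [0.7, -0.5], [-1.1, -0.8], [-0.7, 1.8]]
t 0.1 pos [0.2918 0.5803 0.2216] F [-0.08  1.08 -0.06] T [-0.03 -0.02  0.03] w 87.0
x [-7.0e-04 -1.6e-03 -1.0e+00] y [-8.935e-01  4.491e-01 -1.000e-04] z [ 0.4491  0.8935 -0.0017]
q [-1.091  0.322 -0.07   1.452  0.023  1.371 -0.057]
```

```bash
cat >>h.py <<'E'
def overlay(src,n,roi,k,models,out):
    im=cv2.imread(src); x0,y0,w,h=roi
    c=cv2.resize(im[y0:y0+h,x0:x0+w],None,fx=k,fy=k,interpolation=cv2.INTER_CUBIC)
    for p,L,col in models:
        q=(proj(n,tf(p,L))-[x0,y0]+.5)*k-.5
        cv2.polylines(c,[np.int32(q.round())],True,col,1,cv2.LINE_AA)
    cv2.imwrite(out,c)
def jigm(p):
    out=[(p,box(.23,.09,.025),(0,255,0)),(p,box(.23,.09,0),(0,255,0)),(p,box(.178,.054,.13),(255,0,255)),(p,box(.178,.054,.025),(255,0,255))]
    return out
E
python3 - <<'E'
from h import *
J=[.534,.2332,.041]
overlay("pics/top0.png","top",(170,140,70,110),5,jigm(J)+[(J,box(.166,.06,.08),(0,255,255))],"pics/o1.png")
overlay("pics/scene0.png","scene",(335,180,70,120),5,jigm(J)+[(J,box(.166,.06,.08),(0,255,255))],"pics/o2.png")
a=cv2.imread("pics/o1.png");b=cv2.imread("pics/o2.png")
H=600;c=np.zeros((H,702,3),np.uint8);c[:a.shape[0],:350]=a;c[:b.shape[0],352:]=b;cv2.imwrite("pics/o12.png",c)
E
```

```text
(no output)
```

View pics/o12.png

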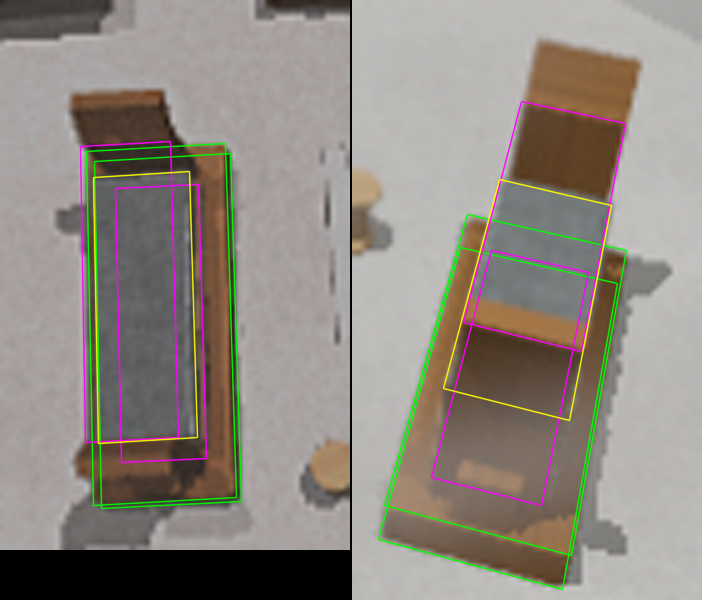

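Overlays of the fitted jig (0.534, 0.233, 2.35°) match both views. The pile top looks like about 80 mm. Now I'll travel over to the board.

```bash
python3 -m pendant '[{"travel":[-0.01,-0.03,-0.03],"twist":-0.05},{"travel":[-0.02,-0.07,-0.07],"twist":-0.12},{"travel":[-0.02,-0.11,-0.11],"twist":-0.2},{"travel":[-0.02,-0.15,-0.155],"twist":-0.28},{"travel":[-0.02,-0.19,-0.197],"twist":-0.35},{"travel":[-0.02,-0.23,-0.239],"twist":-0.42},{"travel":[-0.02,-0.27,-0.28],"twist":-0.5},{"travel":[-0.02,-0.31,-0.322],"twist":-0.56},{"travel":[-0.02,-0.35,-0.363],"twist":-0.62},{"travel":[-0.02,-0.39,-0.405],"twist":-0.66}]' 1
python3 -c "
from h import *
s,Rm=st(); p=np.array([.5424,-.2255,.06])-s['position']; print((Rm.T@p).round(4)); z=Rm[:,2]; print(np.degrees(np.arctan2(z[1],z[0])))"
```

```text
time: 1.35
position: [0.4584, 0.0415, 0.2421]
tool_rot: [-1.353, 1.111, 1.352]
ft_force: [0.9, 0.4, -0.4]
grip_width: 0.999
t 1.35 pos [0.4584 0.0415 0.2421] F [ 0.92  0.39 -0.36] T [ 0.05 -0.03 -0.02] w 86.9
x [-5.0e-04 -1.2e-03 -1.0e+00] y [-9.809e-01 -1.947e-01  8.000e-04] z [-0.1947  0.9809 -0.0011]
q [-0.567 -0.115  0.388  1.88   0.046  1.37   1.577]
[ 0.1824 -0.0305 -0.278 ]
101.22736916455094
```

```bash
python3 -m pendant '[{"travel":[0,-0.005,-0.05],"twist":0},{"travel":[0.02,-0.01,-0.1],"twist":0},{"travel":[0.05,-0.016,-0.15],"twist":0},{"travel":[0.08,-0.022,-0.2],"twist":0},{"travel":[0.11,-0.027,-0.245],"twist":0},{"travel":[0.14,-0.03,-0.27],"twist":0},{"travel":[0.165,-0.0305,-0.278],"twist":0},{"travel":[0.182,-0.0305,-0.278],"twist":0},{"travel":[0.182,-0.0305,-0.278],"twist":0}]'
python3 - <<'E'
from h import *
s,Rm=st(); p=np.array([.5424,-.2255,.004])-s['position']; print((Rm.T@p).round(4)); z=Rm[:,2]; print(np.degrees(np.arctan2(z[1],z[0])))
for n in("top","scene"): cv2.imwrite(f"pics/{n}1.png",ctrl.get_image(n)[:,:,::-1])
a=cv2.resize(cv2.imread("pics/scene1.png")[140:260,150:300],None,fx=5,fy=5,interpolation=cv2.INTER_CUBIC);cv2.imwrite("pics/d1.png",a)
E
```

```text
time: 2.48
position: [0.5413, -0.2243, 0.0591]
tool_rot: [-1.351, 1.112, 1.355]
ft_force: [0.7, -0.9, 0.5]
grip_width: 1.0
t 2.475 pos [ 0.5413 -0.2243  0.0591] F [ 0.72 -0.86  0.45] T [ 0.01  0.   -0.01] w 87.0
x [-3.5e-03 -2.0e-04 -1.0e+00] y [-0.9807 -0.1953  0.0035] z [-1.953e-01  9.807e-01  5.000e-04]
q [-0.199  0.374  0.654  1.814 -0.258  1.043  2.321]
[ 0.0551 -0.0011 -0.0014]
101.26209151020387
```

View pics/d1.png

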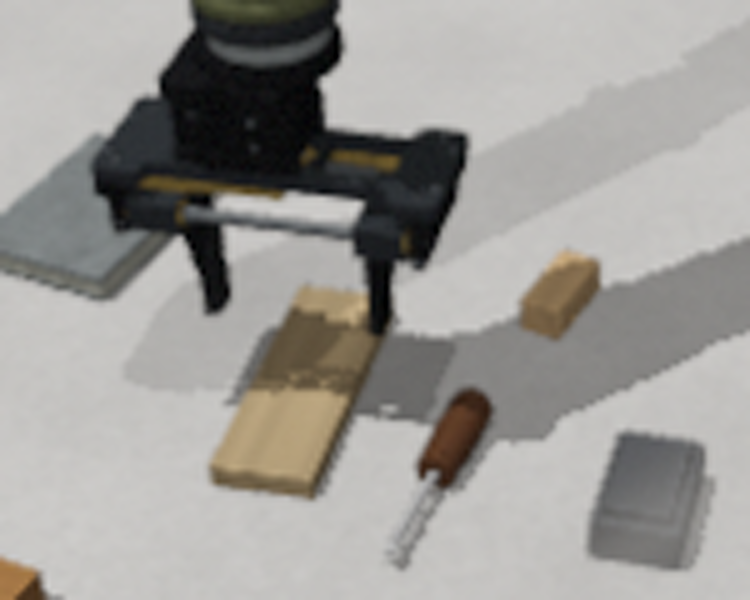

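The fingers straddle the board, and the wide gripper body runs along the jaw direction. I'll descend.

```bash
python3 -m pendant '[{"travel":[0.015,-0.001,-0.0014],"twist":0},{"travel":[0.03,-0.001,-0.0014],"twist":0},{"travel":[0.04,-0.001,-0.0014],"twist":0},{"travel":[0.048,-0.001,-0.0014],"twist":0},{"travel":[0.053,-0.001,-0.0014],"twist":0},{"travel":[0.055,-0.001,-0.0014],"twist":0},{"travel":[0.055,-0.001,-0.0014],"twist":0}]'
python3 -m pendant '[{"travel":[0,0,0],"twist":0},{"travel":[0,0,0],"twist":0},{"travel":[0,0,0],"twist":0},{"travel":[0,0,0],"twist":0},{"travel":[0,0,0],"twist":0},{"travel":[0,0,0],"twist":0},{"travel":[0,0,0],"twist":0},{"travel":[0,0,0],"twist":0}]' -0.2 15
python3 -c "from h import *;st()"
```

```text
time: 3.45
position: [0.5443, -0.2261, 0.0062]
tool_rot: [-1.354, 1.11, 1.352]
ft_force: [-1.4, 0.1, -0.1]
grip_width: 0.997
time: 4.45
position: [0.5443, -0.2259, 0.0063]
tool_rot: [-1.354, 1.11, 1.352]
ft_force: [-1.2, 1.1, 3.0]
grip_width: 0.686
t 4.45 pos [ 0.5443 -0.2259  0.0063] F [-1.22  1.1   3.05] T [ 0.59  0.23 -0.01] w 59.7
x [ 5.e-04 -7.e-04 -1.e+00] y [-9.806e-01 -1.958e-01 -4.000e-04] z [-1.958e-01  9.806e-01 -8.000e-04]
q [-0.167  0.449  0.623  1.843 -0.317  0.949  2.364]
```

```bash
python3 -m pendant '[{"travel":[-0.005,0,0],"twist":0},{"travel":[-0.02,0,0],"twist":0},{"travel":[-0.04,0,0],"twist":0},{"travel":[-0.07,0,0],"twist":0},{"travel":[-0.10,0,0],"twist":0},{"travel":[-0.14,0,0],"twist":0},{"travel":[-0.18,0,0],"twist":0},{"travel":[-0.20,0,0],"twist":0},{"travel":[-0.21,0,0],"twist":0},{"travel":[-0.21,0,0],"twist":0}]'
python3 - <<'E'
from h import *
s,Rm=st(); p=np.array([.534,.2332,.2163])-s['position']; print((Rm.T@p).round(4)); z=Rm[:,2]; print(np.degrees(np.arctan2(z[1],z[0])))
for n in("top","scene"): cv2.imwrite(f"pics/{n}2.png",ctrl.get_image(n)[:,:,::-1])
a=cv2.resize(cv2.imread("pics/scene2.png")[80:220,130:280],None,fx=4,fy=4,interpolation=cv2.INTER_CUBIC);cv2.imwrite("pics/d2.png",a)
E
```

```text
time: 5.7
position: [0.5441, -0.2256, 0.2161]
tool_rot: [-1.353, 1.11, 1.352]
ft_force: [-0.2, -0.4, -0.5]
grip_width: 0.683
t 5.7 pos [ 0.5441 -0.2256  0.2161] F [-0.15 -0.36 -0.54] T [ 0.05  0.03 -0.  ] w 59.5
x [ 3.e-04 -6.e-04 -1.e+00] y [-9.806e-01 -1.959e-01 -2.000e-04] z [-1.959e-01  9.806e-01 -6.000e-04]
q [-0.253  0.225  0.702  1.641 -0.148  1.33   2.24 ]
[-0.0005 -0.08    0.4519]
101.29527937065575
```

View pics/d2.png

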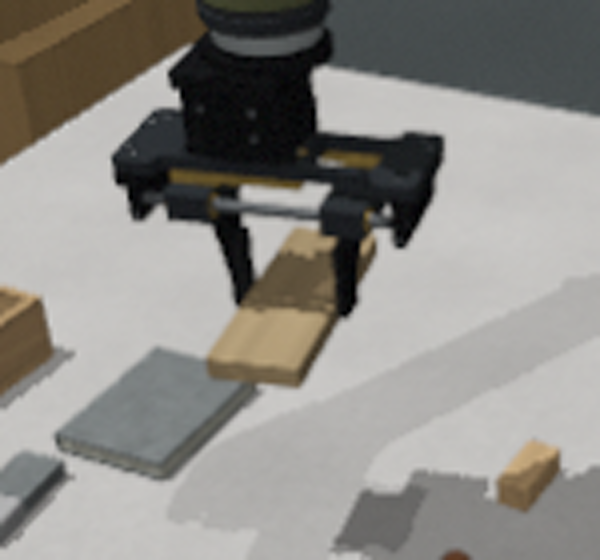

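```bash
python3 -m pendant '[{"travel":[0,-0.004,0.02],"twist":0.01},{"travel":[0,-0.011,0.06],"twist":0.03},{"travel":[0,-0.02,0.11],"twist":0.05},{"travel":[0,-0.03,0.165],"twist":0.07},{"travel":[0,-0.04,0.22],"twist":0.09},{"travel":[0,-0.05,0.275],"twist":0.11},{"travel":[0,-0.059,0.33],"twist":0.13},{"travel":[0,-0.068,0.385],"twist":0.145},{"travel":[0,-0.075,0.43],"twist":0.156},{"travel":[0,-0.0785,0.452],"twist":0.156}]'
python3 -m pendant '[{"travel":[0,0,0],"twist":0},{"travel":[0,0,0],"twist":0},{"travel":[0,0,0],"twist":0}]'
python3 - <<'E'
from h import *
s,Rm=st(); p=np.array([.534,.2332,.2163])-s['position']; print((Rm.T@p).round(4)); z=Rm[:,2]; print(np.degrees(np.arctan2(z[1],z[0])))
for n in("top","scene"): cv2.imwrite(f"pics/{n}3.png",ctrl.get_image(n)[:,:,::-1])
a=cv2.resize(cv2.imread("pics/scene3.png")[100:300,310:440],None,fx=3,fy=3,interpolation=cv2.INTER_CUBIC)
b=cv2.resize(cv2.imread("pics/top3.png")[130:260,160:260],None,fx=4,fy=4,interpolation=cv2.INTER_CUBIC)
c=np.zeros((600,790,3),np.uint8);c[:600,:390]=a;c[:520,390:]=b;cv2.imwrite("pics/d3.png",c)
E
```

```text
time: 7.05
position: [0.5304, 0.2361, 0.213]
tool_rot: [-1.241, 1.192, 1.245]
ft_force: [-0.2, -0.1, -0.3]
grip_width: 0.685
time: 7.42
position: [0.5311, 0.2336, 0.2131]
tool_rot: [-1.239, 1.194, 1.242]
ft_force: [0.8, -0.4, -1.1]
grip_width: 0.688
t 7.425 pos [0.5311 0.2336 0.2131] F [ 0.79 -0.36 -1.11] T [ 0.06 -0.02  0.  ] w 59.9
x [-0.0043 -0.0019 -1.    ] y [-0.9991 -0.0417  0.0044] z [-0.0417  0.9991 -0.0017]
q [-0.8    0.184  0.387  1.654 -0.071  1.323  1.212]
[-0.0032 -0.0028 -0.0005]
92.38866017265617
```

View pics/d3.png

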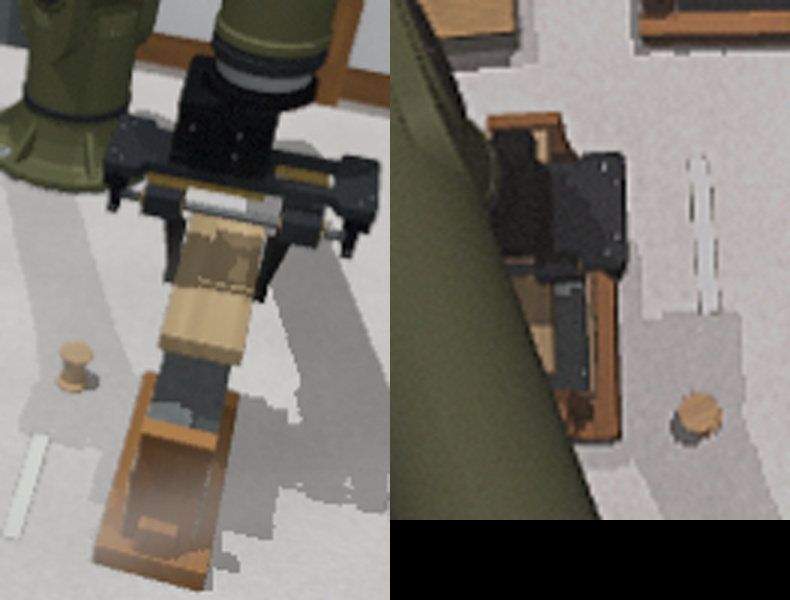

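```bash
python3 - <<'E'
from h import *
im=cv2.imread("pics/scene3.png")
s,Rm=st(); z0=s['position'][2]-.0063; print(z0)
B=[.5311-.0017,.2336,np.radians(2.39)]
overlay("pics/scene3.png","scene",(355,165,50,70),8,[],"pics/e0.png")
overlay("pics/scene3.png","scene",(355,165,50,70),8,[(B,box(.17,.06,z0),(0,255,0)),(B,box(.17,.06,z0+.016),(0,0,255))],"pics/e1.png")
a=cv2.imread("pics/e0.png");b=cv2.imread("pics/e1.png");cv2.imwrite("pics/e.png",np.hstack([a,b])[:600])
E
```

```text
t 7.525 pos [0.531  0.2344 0.2133] F [-0.4  -0.16 -0.27] T [ 0.03  0.04 -0.02] w 60.3
x [-0.0042 -0.0013 -1.    ] y [-0.9991 -0.0426  0.0043] z [-0.0426  0.9991 -0.0011]
q [-0.8    0.184  0.387  1.653 -0.072  1.323  1.212]
0.20702060242405118
```

View pics/e.png

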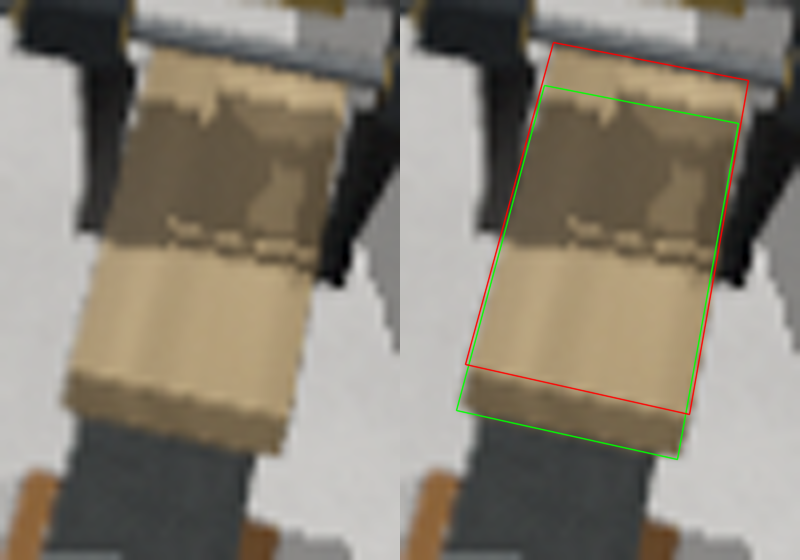

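```bash
python3 - <<'E'
from h import *
c=lambda L:np.array([[355+(x+.5)/8-.5,165+(y+.5)/8-.5] for x,y in L])
z0=.207
px=c([(71,370),(287,416),(65,406),(280,456),(349,88)])
Lf=lambda z:[(.085,-.03,z+.016),(.085,.03,z+.016),(.085,-.03,z),(.085,.03,z),(-.085,.03,z+.016)]
for z in(.207,.208,.209):
  p,r=fit([("scene",Lf(z),px)],[.53,.2336,.04]);print(z,p.round(4),np.degrees(p[2]),r.round(1).tolist())
E
```

```text
0.207 [0.5295 0.2345 0.044 ] 2.521652297235206 [[-0.3, -0.5], [0.7, -0.1], [-0.7, 0.6], [0.1, 0.6], [0.2, -0.9]]
0.208 [0.5308 0.2345 0.0444] 2.5412672621583066 [[-0.4, -0.6], [0.8, -0.1], [-0.7, 0.6], [0.1, 0.6], [0.2, -1.0]]
0.209 [0.5321 0.2345 0.0447] 2.5614621186719493 [[-0.4, -0.6], [0.8, -0.1], [-0.8, 0.7], [0.2, 0.6], [0.2, -1.0]]
```

```bash
python3 -m pendant '[{"travel":[0,-0.003,-0.0003],"twist":0},{"travel":[0.005,-0.005,-0.0005],"twist":0},{"travel":[0.015,-0.005,-0.0005],"twist":0},{"travel":[0.025,-0.005,-0.0005],"twist":0},{"travel":[0.033,-0.005,-0.0005],"twist":0},{"travel":[0.038,-0.005,-0.0005],"twist":0},{"travel":[0.04,-0.005,-0.0005],"twist":0},{"travel":[0.04,-0.005,-0.0005],"twist":0}]'
python3 - <<'E'
from h import *
s,Rm=st(); z0=s['position'][2]-.0063; x,y,_=s['position']; z=Rm[:,2]; yaw=np.arctan2(z[1],z[0])-np.pi/2
for n in("scene",): cv2.imwrite(f"pics/{n}4.png",ctrl.get_image(n)[:,:,::-1])
B=[x-.0015,y,yaw];J=[.534,.2332,.041];print(np.degrees(yaw))
roi=(345,180,60,100)
overlay("pics/scene4.png","scene",roi,6,[],"pics/e0.png")
overlay("pics/scene4.png","scene",roi,6,[(B,box(.17,.06,z0),(0,255,0)),(B,box(.17,.06,z0+.016),(0,0,255)),(J,box(.178,.054,.13),(255,0,255))],"pics/e1.png")
a=cv2.imread("pics/e0.png");b=cv2.imread("pics/e1.png");cv2.imwrite("pics/f.png",np.hstack([a,b]))
E
```

```text
time: 8.52
position: [0.5359, 0.2341, 0.1734]
tool_rot: [-1.239, 1.193, 1.243]
ft_force: [-0.3, 0.5, -1.7]
grip_width: 0.686
t 8.525 pos [0.5359 0.2341 0.1734] F [-0.29  0.46 -1.67] T [ 0.1  -0.   -0.03] w 59.7
x [-0.004  -0.0012 -1.    ] y [-0.9991 -0.0426  0.0041] z [-0.0427  0.9991 -0.0011]
q [-0.791  0.22   0.386  1.695 -0.087  1.248  1.228]
2.444632319948301
```

View pics/f.png

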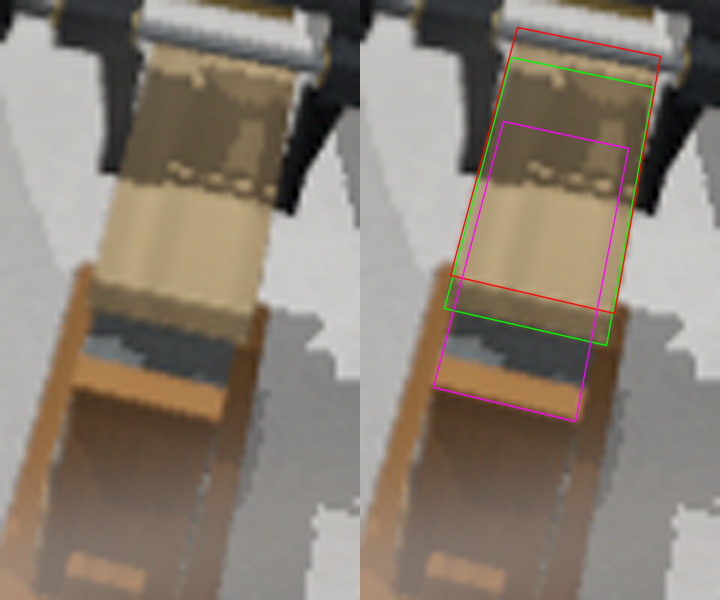

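```bash
python3 -m pendant '[{"travel":[0.005,0,0],"twist":0},{"travel":[0.011,0,0],"twist":0},{"travel":[0.017,0,0],"twist":0},{"travel":[0.023,0,0],"twist":0},{"travel":[0.029,0,0],"twist":0},{"travel":[0.034,0,0],"twist":0},{"travel":[0.038,0,0],"twist":0},{"travel":[0.04,0,0],"twist":0}]'
python3 -c "from h import *;st()"
```

```text
time: 9.57
position: [0.5358, 0.2341, 0.1333]
tool_rot: [-1.24, 1.192, 1.243]
ft_force: [1.0, 0.5, -1.0]
grip_width: 0.69
t 9.575 pos [0.5358 0.2341 0.1333] F [ 1.    0.5  -1.03] T [0.07 0.04 0.01] w 60.1
x [-0.004  -0.0012 -1.    ] y [-0.9991 -0.0427  0.004 ] z [-0.0427  0.9991 -0.001 ]
q [-0.786  0.253  0.382  1.741 -0.102  1.171  1.239]
```

```bash
python3 -m pendant '[{"travel":[0.005,0,0],"twist":0},{"travel":[0.01,0,0],"twist":0},{"travel":[0.015,0,0],"twist":0},{"travel":[0.02,0,0],"twist":0},{"travel":[0.024,0,0],"twist":0},{"travel":[0.028,0,0],"twist":0},{"travel":[0.031,0,0],"twist":0},{"travel":[0.033,0,0],"twist":0}]'
python3 -c "from h import *;st()"
```

```text
time: 10.58
position: [0.5356, 0.234, 0.1001]
tool_rot: [-1.239, 1.193, 1.243]
ft_force: [0.2, -0.4, -0.7]
grip_width: 0.684
t 10.575 pos [0.5356 0.234  0.1001] F [ 0.24 -0.42 -0.68] T [0.08 0.01 0.01] w 59.5
x [-0.004  -0.0012 -1.    ] y [-0.9991 -0.0426  0.0041] z [-0.0426  0.9991 -0.001 ]
q [-0.78   0.285  0.377  1.774 -0.117  1.109  1.25 ]
```

```bash
python3 -m pendant '[{"travel":[0.001,0,0],"twist":0},{"travel":[0.002,0,0],"twist":0},{"travel":[0.003,0,0],"twist":0},{"travel":[0.004,0,0],"twist":0},{"travel":[0.005,0,0],"twist":0},{"travel":[0.006,0,0],"twist":0}]'
python3 -c "from h import *;st()"
```

```text
time: 11.32
position: [0.5356, 0.234, 0.0941]
tool_rot: [-1.239, 1.192, 1.243]
ft_force: [-0.0, -0.4, -0.6]
grip_width: 0.685
t 11.325 pos [0.5356 0.234  0.0941] F [-0.02 -0.44 -0.63] T [0.06 0.06 0.01] w 59.6
x [-0.004  -0.0012 -1.    ] y [-0.9991 -0.0426  0.004 ] z [-0.0426  0.9991 -0.001 ]
q [-0.778  0.291  0.376  1.78  -0.119  1.097  1.252]
```

```bash
python3 -m pendant '[{"travel":[0.001,0,0],"twist":0},{"travel":[0.002,0,0],"twist":0},{"travel":[0.003,0,0],"twist":0},{"travel":[0.003,0,0],"twist":0}]'
```

```text
time: 11.82
position: [0.5355, 0.2339, 0.0909]
tool_rot: [-1.239, 1.193, 1.243]
ft_force: [0.3, 0.3, -1.4]
grip_width: 0.689
```

```bash
python3 -m pendant '[{"travel":[0.001,0,0],"twist":0},{"travel":[0.002,0,0],"twist":0},{"travel":[0.002,0,0],"twist":0}]'
```

```text
time: 12.2
position: [0.5355, 0.234, 0.0889]
tool_rot: [-1.24, 1.193, 1.243]
ft_force: [-0.2, -0.6, -0.4]
grip_width: 0.689
```

```bash
python3 -m pendant '[{"travel":[0.001,0,0],"twist":0},{"travel":[0.002,0,0],"twist":0},{"travel":[0.002,0,0],"twist":0}]'
```

```text
time: 12.58
position: [0.5356, 0.234, 0.0886]
tool_rot: [-1.239, 1.192, 1.243]
ft_force: [-3.9, -1.8, 9.3]
grip_width: 0.686
```

```bash
python3 -m pendant '[{"travel":[0,0,0],"twist":0},{"travel":[0,0,0],"twist":0}]'
python3 - <<'E'
from h import *
s,Rm=st()
cv2.imwrite("pics/scene5.png",ctrl.get_image("scene")[:,:,::-1])
cv2.imwrite("pics/top5.png",ctrl.get_image("top")[:,:,::-1])
a=cv2.resize(cv2.imread("pics/scene5.png")[170:290,330:420],None,fx=5,fy=5,interpolation=cv2.INTER_CUBIC)
cv2.imwrite("pics/g.png",a)
E
```

```text
time: 12.82
position: [0.5358, 0.2341, 0.0886]
tool_rot: [-1.239, 1.192, 1.243]
ft_force: [-0.2, -0.6, 1.3]
grip_width: 0.692
t 12.825 pos [0.5358 0.2341 0.0886] F [-0.17 -0.58  1.26] T [-0.04  0.04 -0.01] w 60.2
x [-3.7e-03 -4.0e-04 -1.0e+00] y [-0.9991 -0.0426  0.0037] z [-4.260e-02  9.991e-01 -3.000e-04]
q [-0.777  0.297  0.375  1.785 -0.123  1.086  1.254]
```

View pics/g.png

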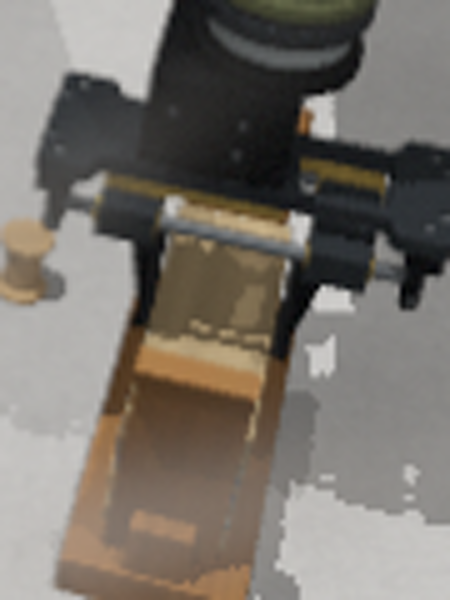

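The board sits between the cheeks and rests on the pile with a light contact force of about 2 N. Releasing.

```bash
python3 -m pendant '[{"travel":[0,0,0],"twist":0},{"travel":[0,0,0],"twist":0},{"travel":[0,0,0],"twist":0},{"travel":[0,0,0],"twist":0},{"travel":[0,0,0],"twist":0}]' 0.9
python3 -m pendant '[{"travel":[-0.01,0,0],"twist":0},{"travel":[-0.03,0,0],"twist":0},{"travel":[-0.06,0,0],"twist":0},{"travel":[-0.10,0,0],"twist":0},{"travel":[-0.13,0,0],"twist":0},{"travel":[-0.14,0,0],"twist":0}]'
python3 - <<'E'
from h import *
s,Rm=st(); p=np.array([.5605,-.0027,.10])-s['position']; print((Rm.T@p).round(4)); z=Rm[:,2]; print(np.degrees(np.arctan2(z[1],z[0])))
cv2.imwrite("pics/scene6.png",ctrl.get_image("scene")[:,:,::-1])
a=cv2.resize(cv2.imread("pics/scene6.png")[140:290,310:440],None,fx=4,fy=4,interpolation=cv2.INTER_CUBIC)
cv2.imwrite("pics/g2.png",a)
E
```

```text
time: 13.55
position: [0.5358, 0.2341, 0.0886]
tool_rot: [-1.239, 1.192, 1.243]
ft_force: [1.3, -0.6, -0.4]
grip_width: 0.948
time: 14.3
position: [0.5375, 0.2345, 0.2314]
tool_rot: [-1.239, 1.188, 1.241]
ft_force: [-0.3, -0.2, 0.2]
grip_width: 0.955
t 14.3 pos [0.5375 0.2345 0.2314] F [-0.28 -0.2   0.23] T [ 0.06  0.05 -0.01] w 83.0
x [-1.0e-04  1.7e-03 -1.0e+00] y [-9.991e-01 -4.240e-02  1.000e-04] z [-0.0424  0.9991  0.0017]
q [-0.797  0.184  0.391  1.617 -0.073  1.354  1.217]
[ 0.131  -0.013  -0.2382]
92.42866667508791
```

View pics/g2.png

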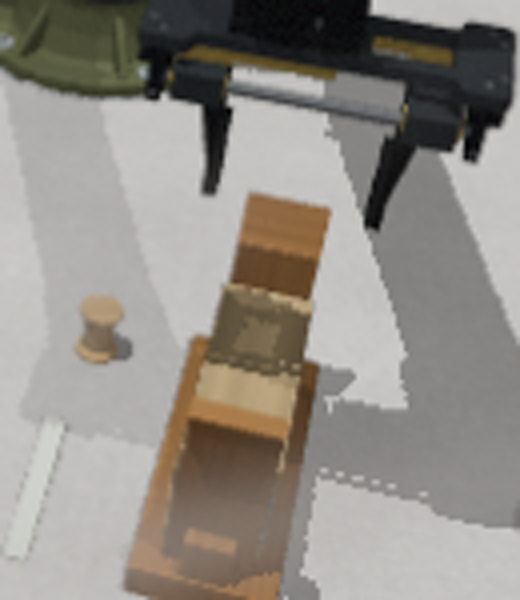

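```bash
python3 -m pendant '[{"travel":[0,-0.002,-0.02],"twist":-0.01},{"travel":[0,-0.004,-0.06],"twist":-0.03},{"travel":[0,-0.006,-0.11],"twist":-0.06},{"travel":[0.02,-0.009,-0.16],"twist":-0.09},{"travel":[0.06,-0.011,-0.205],"twist":-0.115},{"travel":[0.1,-0.013,-0.23],"twist":-0.115},{"travel":[0.12,-0.013,-0.238],"twist":-0.115},{"travel":[0.131,-0.013,-0.238],"twist":-0.115},{"travel":[0.131,-0.013,-0.238],"twist":-0.115}]' 1
python3 - <<'E'
from h import *
s,Rm=st(); p=np.array([.5605,-.0027,.004])-s['position']; print((Rm.T@p).round(4)); z=Rm[:,2]; print(np.degrees(np.arctan2(z[1],z[0])))
cv2.imwrite("pics/scene7.png",ctrl.get_image("scene")[:,:,::-1])
W=[.5605,-.0027,.1579]
overlay("pics/scene7.png","scene",(220,170,110,100),5,[(W,box(.076,.05,0),(0,255,0)),(W,box(.076,.05,.028),(0,0,255)),(W,box(.064,.038,.034),(255,0,255))],"pics/g3.png")
E
```

```text
time: 15.48
position: [0.5596, -0.0017, 0.099]
tool_rot: [-1.322, 1.131, 1.327]
ft_force: [0.7, 0.0, 0.8]
grip_width: 1.0
t 15.475 pos [ 0.5596 -0.0017  0.099 ] F [0.69 0.   0.75] T [ 0.09  0.03 -0.01] w 87.0
x [-0.0025  0.0016 -1.    ] y [-0.9875 -0.1577  0.0022] z [-0.1577  0.9875  0.0019]
q [-0.512  0.246  0.534  1.842 -0.141  1.093  1.803]
[ 0.095  -0.0009 -0.0013]
99.07225939350592
```

View pics/g3.png

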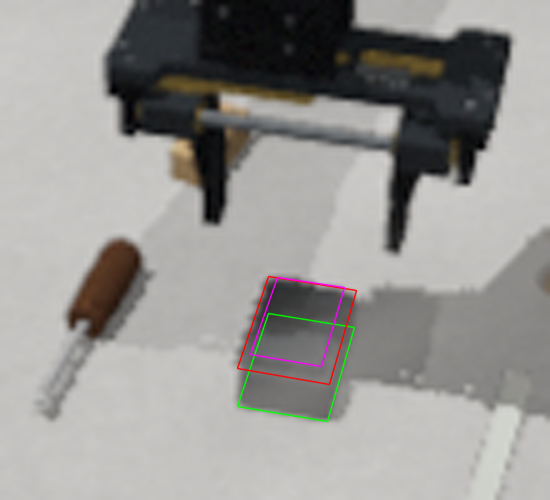

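```bash
python3 -m pendant '[{"travel":[0.015,-0.001,-0.0013],"twist":0},{"travel":[0.035,-0.001,-0.0013],"twist":0},{"travel":[0.055,-0.001,-0.0013],"twist":0},{"travel":[0.07,-0.001,-0.0013],"twist":0},{"travel":[0.082,-0.001,-0.0013],"twist":0},{"travel":[0.09,-0.001,-0.0013],"twist":0},{"travel":[0.094,-0.001,-0.0013],"twist":0},{"travel":[0.094,-0.001,-0.0013],"twist":0}]'
python3 -m pendant '[{"travel":[0,0,0],"twist":0},{"travel":[0,0,0],"twist":0},{"travel":[0,0,0],"twist":0},{"travel":[0,0,0],"twist":0},{"travel":[0,0,0],"twist":0},{"travel":[0,0,0],"twist":0},{"travel":[0,0,0],"twist":0},{"travel":[0,0,0],"twist":0}]' -0.4 40
python3 -c "from h import *;st()"
```

```text
time: 16.52
position: [0.5616, -0.0025, 0.006]
tool_rot: [-1.324, 1.129, 1.326]
ft_force: [0.3, -0.1, -0.8]
grip_width: 1.0
time: 17.52
position: [0.5617, -0.0025, 0.006]
tool_rot: [-1.324, 1.129, 1.326]
ft_force: [0.2, 1.3, 0.1]
grip_width: 0.573
t 17.525 pos [ 0.5617 -0.0025  0.006 ] F [0.16 1.27 0.11] T [-0.    0.07  0.06] w 49.9
x [-6.0e-04  1.8e-03 -1.0e+00] y [-9.874e-01 -1.581e-01  3.000e-04] z [-0.1581  0.9874  0.0018]
q [-0.473  0.373  0.503  1.907 -0.225  0.917  1.869]
```

```bash
python3 -m pendant '[{"travel":[-0.005,0,0],"twist":0},{"travel":[-0.02,0,0],"twist":0},{"travel":[-0.04,0,0],"twist":0},{"travel":[-0.07,0,0],"twist":0},{"travel":[-0.11,0,0],"twist":0},{"travel":[-0.15,0,0],"twist":0},{"travel":[-0.18,0,0],"twist":0},{"travel":[-0.195,0,0],"twist":0},{"travel":[-0.2,0,0],"twist":0},{"travel":[-0.2,0,0],"twist":0}]'
python3 -c "
from h import *
s,Rm=st(); p=np.array([.5355,.234,.206])-s['position']; print((Rm.T@p).round(4)); z=Rm[:,2]; print(np.degrees(np.arctan2(z[1],z[0])))"
```

```text
time: 18.77
position: [0.5612, -0.0029, 0.2052]
tool_rot: [-1.323, 1.13, 1.327]
ft_force: [-0.4, 0.2, -8.1]
grip_width: 0.57
t 18.775 pos [ 0.5612 -0.0029  0.2052] F [-0.36  0.24 -8.11] T [0.04 0.07 0.05] w 49.6
x [-0.002   0.0016 -1.    ] y [-0.9874 -0.158   0.0017] z [-0.158   0.9874  0.0019]
q [-0.538  0.151  0.551  1.717 -0.083  1.299  1.761]
[-0.0003 -0.0121  0.238 ]
99.09355185891404
```

```bash
python3 -m pendant '[{"travel":[0,-0.001,0.01],"twist":0.005},{"travel":[0,-0.002,0.03],"twist":0.015},{"travel":[0,-0.003,0.06],"twist":0.03},{"travel":[0,-0.005,0.095],"twist":0.045},{"travel":[0,-0.007,0.13],"twist":0.06},{"travel":[0,-0.008,0.165],"twist":0.08},{"travel":[0,-0.01,0.195],"twist":0.1},{"travel":[0,-0.011,0.22],"twist":0.11},{"travel":[0,-0.012,0.233],"twist":0.117},{"travel":[0,-0.012,0.238],"twist":0.117}]'
python3 -m pendant '[{"travel":[0,0,0],"twist":0},{"travel":[0,0,0],"twist":0}]'
python3 - <<'E'
from h import *
s,Rm=st(); P=s['position'];p=np.array([.5355,.234,P[2]])-P; print((Rm.T@p).round(4)); z=Rm[:,2]; print(np.degrees(np.arctan2(z[1],z[0])))
cv2.imwrite("pics/scene8.png",ctrl.get_image("scene")[:,:,::-1])
yaw=np.arctan2(z[1],z[0])-np.pi/2;W=[P[0]-.0012,P[1],yaw];b=P[2]-.006; B=[.5343,.2343,.042]
overlay("pics/scene8.png","scene",(325,150,100,115),5,[(W,box(.076,.05,b),(0,255,0)),(W,box(.076,.05,b+.028),(0,0,255)),(B,box(.17,.06,.0983),(255,0,255))],"pics/g4.png")
overlay("pics/scene8.png","scene",(325,150,56,115),5,[],"pics/g5.png")
cv2.imwrite("pics/g6.png",np.hstack([cv2.imread("pics/g5.png"),cv2.imread("pics/g4.png")]))
E
```

```text
time: 20.02
position: [0.5349, 0.2346, 0.2049]
tool_rot: [-1.239, 1.19, 1.243]
ft_force: [-0.1, -1.3, -7.9]
grip_width: 0.575
time: 20.27
position: [0.5351, 0.2333, 0.2047]
tool_rot: [-1.238, 1.192, 1.242]
ft_force: [0.3, 0.7, -7.2]
grip_width: 0.57
t 20.275 pos [0.5351 0.2333 0.2047] F [ 0.35  0.69 -7.21] T [ 0.    0.03 -0.01] w 49.6
x [-3.3e-03 -1.0e-04 -1.0e+00] y [-0.9991 -0.0411  0.0033] z [-0.0411  0.9992  0.    ]
q [-0.801  0.196  0.396  1.658 -0.079  1.306  1.221]
[-0.     -0.0004  0.0007]
92.35735451047978
```

View pics/g6.png

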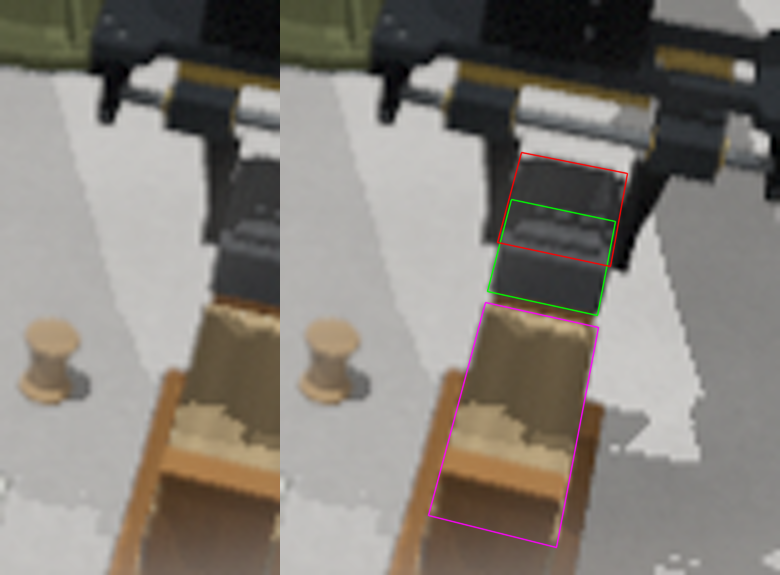

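```bash
python3 -m pendant '[{"travel":[0.008,-0.0005,0.0005],"twist":0},{"travel":[0.02,-0.0005,0.0005],"twist":0},{"travel":[0.033,-0.0005,0.0005],"twist":0},{"travel":[0.046,-0.0005,0.0005],"twist":0},{"travel":[0.058,-0.0005,0.0005],"twist":0},{"travel":[0.069,-0.0005,0.0005],"twist":0},{"travel":[0.078,-0.0005,0.0005],"twist":0},{"travel":[0.085,-0.0005,0.0005],"twist":0},{"travel":[0.089,-0.0005,0.0005],"twist":0},{"travel":[0.09,-0.0005,0.0005],"twist":0}]'
python3 -c "from h import *;st()"
```

```text
time: 21.58
position: [0.5354, 0.2339, 0.1147]
tool_rot: [-1.238, 1.192, 1.242]
ft_force: [-0.2, 0.4, -6.8]
grip_width: 0.572
t 21.575 pos [0.5354 0.2339 0.1147] F [-0.24  0.45 -6.8 ] T [ 0.05  0.02 -0.02] w 49.7
x [-0.0032  0.     -1.    ] y [-0.9992 -0.0411  0.0031] z [-4.110e-02  9.992e-01  2.000e-04]
q [-0.789  0.269  0.387  1.762 -0.112  1.135  1.246]
```

```bash
python3 -m pendant '[{"travel":[0.001,0,0],"twist":0},{"travel":[0.002,0,0],"twist":0},{"travel":[0.003,0,0],"twist":0},{"travel":[0.004,0,0],"twist":0},{"travel":[0.005,0,0],"twist":0},{"travel":[0.006,0,0],"twist":0},{"travel":[0.007,0,0],"twist":0},{"travel":[0.0075,0,0],"twist":0},{"travel":[0.008,0,0],"twist":0}]'
```

```text
time: 22.7
position: [0.5354, 0.2339, 0.1067]
tool_rot: [-1.238, 1.192, 1.242]
ft_force: [0.5, -0.7, -8.0]
grip_width: 0.568
```

```bash
python3 -m pendant '[{"travel":[0.0005,0,0],"twist":0},{"travel":[0.001,0,0],"twist":0},{"travel":[0.0015,0,0],"twist":0},{"travel":[0.0015,0,0],"twist":0}]'
```

```text
time: 23.2
position: [0.5354, 0.2339, 0.1052]
tool_rot: [-1.238, 1.192, 1.242]
ft_force: [1.1, 0.1, -7.4]
grip_width: 0.57
```

```bash
python3 -m pendant '[{"travel":[0.0004,0,0],"twist":0},{"travel":[0.0008,0,0],"twist":0},{"travel":[0.0008,0,0],"twist":0},{"travel":[0.0008,0,0],"twist":0}]'
```

```text
time: 23.7
position: [0.5354, 0.2339, 0.1045]
tool_rot: [-1.238, 1.192, 1.242]
ft_force: [-1.3, -0.6, -6.5]
grip_width: 0.574
```

```bash
python3 -m pendant '[{"travel":[0.0004,0,0],"twist":0},{"travel":[0.0008,0,0],"twist":0},{"travel":[0.0008,0,0],"twist":0},{"travel":[0.0008,0,0],"twist":0}]'
```

```text
time: 24.2
position: [0.5354, 0.2339, 0.1044]
tool_rot: [-1.237, 1.191, 1.242]
ft_force: [-4.8, -2.4, 1.8]
grip_width: 0.569
```

```bash
python3 -m pendant '[{"travel":[0,0,0],"twist":0},{"travel":[0,0,0],"twist":0},{"travel":[0,0,0],"twist":0}]'
```

```text
time: 24.58
position: [0.5354, 0.2339, 0.1044]
tool_rot: [-1.237, 1.192, 1.242]
ft_force: [-3.5, -1.0, 0.1]
grip_width: 0.569
```

```bash
python3 -m pendant '[{"travel":[0,0,0],"twist":0},{"travel":[0,0,0],"twist":0},{"travel":[0,0,0],"twist":0},{"travel":[0,0,0],"twist":0},{"travel":[0,0,0],"twist":0},{"travel":[0,0,0],"twist":0}]' 0.9
python3 -m pendant '[{"travel":[-0.01,0,0],"twist":0},{"travel":[-0.03,0,0],"twist":0},{"travel":[-0.06,0,0],"twist":0},{"travel":[-0.10,0,0],"twist":0},{"travel":[-0.12,0,0],"twist":0},{"travel":[-0.13,0,0],"twist":0}]'
python3 -m pendant '[{"travel":[0,0.01,-0.03],"twist":0},{"travel":[0,0.02,-0.08],"twist":0},{"travel":[0,0.03,-0.13],"twist":0},{"travel":[0,0.04,-0.18],"twist":0},{"travel":[0,0.05,-0.22],"twist":0},{"travel":[0,0.05,-0.25],"twist":0},{"travel":[0,0.05,-0.27],"twist":0},{"travel":[0,0.05,-0.27],"twist":0}]'
python3 - <<'E'
from h import *
st()
for n in("top","scene"): cv2.imwrite(f"pics/{n}9.png",ctrl.get_image(n)[:,:,::-1])
B=[.5343,.2343,.042];W=[.5342,.2339,.041]
m=[(B,box(.17,.06,.0983),(255,0,255)),(W,box(.076,.05,.1263),(0,0,255))]
overlay("pics/top9.png","top",(170,140,70,110),5,[],"pics/o1.png")
overlay("pics/scene9.png","scene",(335,180,70,120),5,[],"pics/o2.png")
overlay("pics/scene9.png","scene",(335,180,70,120),5,m,"pics/o3.png")
a=cv2.imread("pics/o1.png");b=cv2.imread("pics/o2.png");d=cv2.imread("pics/o3.png")
c=np.zeros((600,1050,3),np.uint8);c[:550,:350]=a;c[:,350:700]=b;c[:,700:]=d;cv2.imwrite("pics/fin.png",cv2.resize(c,(800,457),interpolation=cv2.INTER_AREA))
E
```

```text
time: 25.32
position: [0.5354, 0.2339, 0.1044]
tool_rot: [-1.238, 1.191, 1.242]
ft_force: [-1.5, 0.1, -0.6]
grip_width: 0.948
time: 26.08
position: [0.5365, 0.234, 0.2365]
tool_rot: [-1.237, 1.189, 1.241]
ft_force: [-0.1, 0.3, -1.2]
grip_width: 0.948
time: 27.08
position: [0.4971, -0.0394, 0.2358]
tool_rot: [-1.235, 1.191, 1.239]
ft_force: [1.2, 0.7, 0.4]
grip_width: 0.951
t 27.075 pos [ 0.4971 -0.0394  0.2358] F [1.15 0.67 0.44] T [ 0.03 -0.01 -0.01] w 82.8
x [-0.0014  0.0018 -1.    ] y [-0.9993 -0.0374  0.0013] z [-0.0374  0.9993  0.0019]
q [-0.58  -0.029  0.602  1.815  0.015  1.351  1.626]
```

View pics/fin.png

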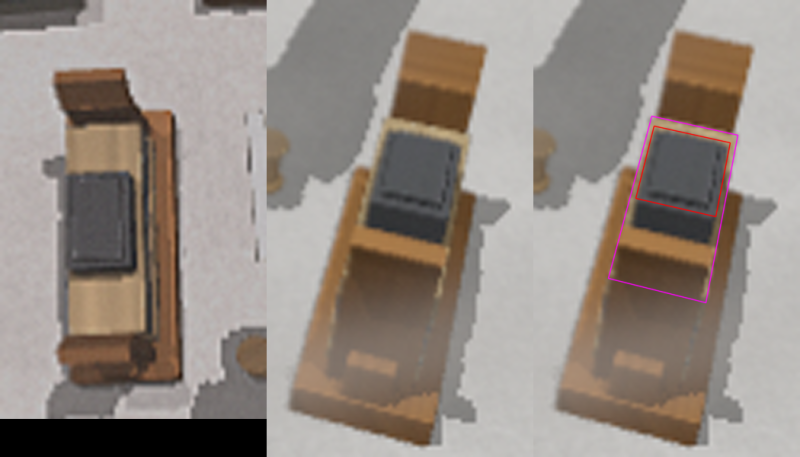

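View pics/top9.png

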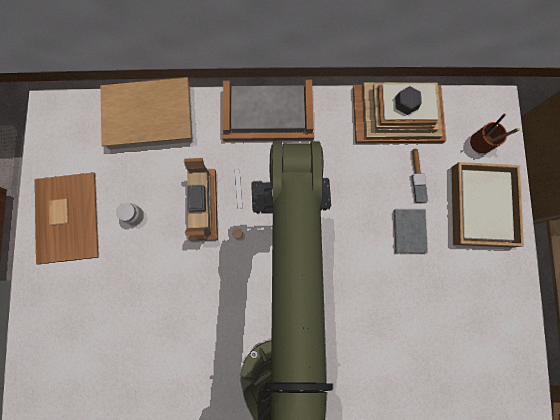

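```bash
python3 - <<'E'
from h import *
B=[.5343,.2343,.042];W=[.5342,.2339,.041];J=[.534,.2332,.041]
roi=(175,145,60,105)
overlay("pics/top9.png","top",roi,5.7,[],"pics/o1.png")
overlay("pics/top9.png","top",roi,5.7,[(B,box(.17,.06,.0983),(255,0,255)),(W,box(.076,.05,.1263),(0,0,255)),(J,box(.166,.06,.082),(0,255,255)),(J,box(.23,.09,.025),(0,255,0))],"pics/o2.png")
cv2.imwrite("pics/fin2.png",np.hstack([cv2.imread("pics/o1.png"),cv2.imread("pics/o2.png")]))
E
```

```text
(no output)
```

View pics/fin2.png

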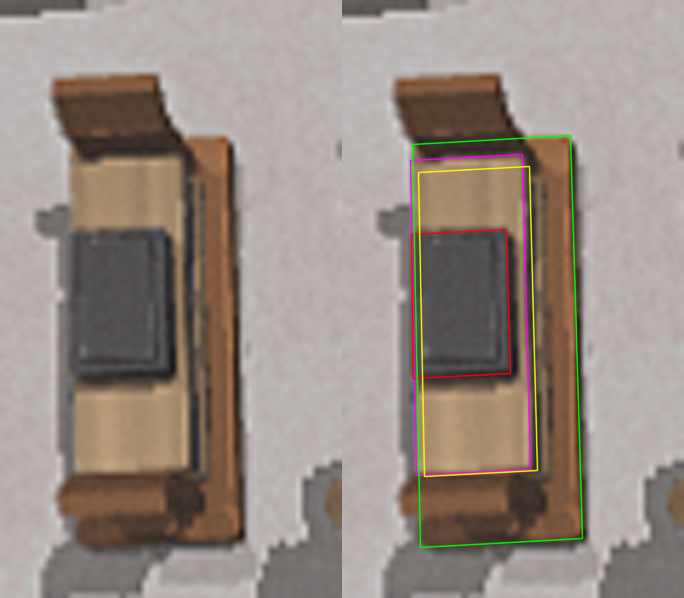

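```bash
python3 -c "
from bench import ctrl
print(ctrl.close_job(), ctrl.get_state()['time'])"
```

```text
the job is handed in; nothing more can be done
the job is handed in; nothing more can be done
```

The pressing board is on the pile and the iron weight is on the middle of the board. I handed the job in at about 27 s; it reports no verdict.

- **Board:** I lowered it level between the cheeks and met the pile top at about 82 mm. The contact peaked at about 9 N, and I eased it to about 1 N before letting go.
- **Weight:** I lowered it until the board carried it, with the wrist force changing from −7 N to about 0 N, and then released it.
- **Last checks:** The final pictures match the expected outlines within about 1 px, with the board between the cheeks and the weight lying flat. In the top view the weight seems up to about 2 mm off the middle of the board across its width, which is within calibration error. When the weight touched down there was a small sideways force of 3–5 N, which went away on release.
- **Bystanders:** The glue jar, spool, folder, notebook and brush look unmoved. The awl and offcut were hidden behind the arm in the last top picture, so I couldn't check them at the end. Nothing came near them during the moves.

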